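# Unlatch the long knife box

## Task

Unlatch the long, low wooden box: first swing its flat keeper arm a quarter turn aside, towards the box's front, so that it no longer props the bolt, then draw the bolt fully back out of its staple. Leave both catches like that and the lid down, and do not touch the shorter box beside it.

Things in the scene. Friction and masses are not known exactly. Their poses are not given: they have to be found in the camera images.
- long_box: The long, low box of pale wood, fixed, 120 (x) x 240 (y) x 60 (z) mm; origin at the centre of its underside on the worktop. Its top at z = 60 mm is a lid with a fixed 40 mm wide end board at the +y end; -x is its front. Steel fittings lie on the top along the line x = +12 mm: the staple on the end board at y = 98 mm, two straps at y = 54 and 68 mm (all three up to 20 mm above the top, 25 mm wide), the bolt in them, then the keeper with its pivot at x = 12, y = -38.5 mm.
- keeper_post (a point): Point on the axis of the keeper's upright round steel post (14 mm diameter), 34 mm above the box's top; the post ends 46 mm above the top. The keeper is a flat steel arm, 14 mm wide, 70 mm long from its pivot, its upper face 12 mm above the top; the post stands 35 mm from the pivot, half-way along the arm. At the start the arm lies along the box's +y with its end against the bolt's post, at x = 12, y = -3.5 mm for this point; the bolt cannot be drawn then.
- keeper (a joint): Angle of the keeper about its upright pivot, rad: 0 in line with the bolt, blocking it; grows as the arm swings towards the front (-x) of the box, anticlockwise from above; stop at 1.7. Stays where it is left; about 1.2 N at the post moves it.
- bolt_post (a point): Point on the axis of the bolt's upright round steel post (14 mm diameter), 34 mm above the box's top; the post ends 46 mm above the top. It stands at x = 12, y = 40 mm of the box with the bolt shot.
- bolt (a joint): Travel of the bolt, m: 0 shot into the staple; grows as it is drawn along the box's -y, towards the keeper's pivot; stop at 0.035. Stays where it is left; about 2 N moves it, once the keeper is aside.
- short_box: The other box, shorter and a little taller, fixed, 120 (x) x 170 (y) x 75 (z) mm, same wood and the same fittings on its top (posts up to 121 mm above the worktop); origin at the centre of its underside. To be left alone.

How it is judged:
By the outcome, as a careful person would: the job done as asked, in the order asked, and still so for the second after the job is handed in, with the robot touching nothing.
It also fails if it takes over 45 s, if anything falls off the work surface, if the arm or the gripper's body presses on something with over 40 N, if the wrist force passes 120 N, or if a joint passes its speed limit or range.

## Robot

A 6-joint arm with a two-finger parallel gripper is mounted at the origin on a cart in front of the work surface, level with it; the furniture and walls round the work are solid. World frame = base frame: x ahead of the robot, y to its left, z up, the work surface at z = 0. Lengths are in m, angles in degrees, forces in N, time in s.
With the tool pointing down it reaches from about 0.325 to 0.775 m from the base axis. Payload 5.5 kg.
Tool frame: the origin (TCP) lies at the centre of the arm's flange, where the gripper is bolted on; the fingertips stand 182 mm ahead of it and the grasp point (between the pads) lies 163 mm ahead of it; z points along the fingers, y is the line along which they close (so a half turn about z gives the same grasp; the last joint's range is limited). The gripper opens to 88 mm and grips with 3 to 60 N. Pads are 20 mm wide; open, the fingers measure 115 mm over their backs; the gripper's body (75 mm by 178 mm) begins 61 mm behind the grasp point.
Start: joints at [-70.571, 5.22, 70.514, -0, 104.267, -3.249], TCP at [0.231, -0.554, 0.405] pointing down, gripper open.
Joint ranges: [-164.24, 164.24], [-49.07, 125.15], [9.68, 141.18], [-86.29, 266.29], [3.28, 154.24], [-151.56, 151.56]. Speed limits (degrees/s): [147.25, 147.25, 172.46, 180, 180, 180].

## Interface

Orientations are given as [roll, pitch, yaw] about the fixed x, y, z axes, in that order (R = Rz(yaw) Ry(pitch) Rx(roll)).
In Python, from station import r gives the robot as it stands. The module is installed in compiled form; this text tells all that it offers. Calls block until the motion is done:
- r.reach(position, orientation): joint-space move of the TCP to a pose.
- r.servo_line(position, rotation=None, speed=0.15): straight line of the TCP; rotation=None keeps the orientation; speed is the mean speed in m/s.
- r.move_joints(angles): joint-space move.
- r.let_go() and r.grab(squeeze=None): open the fingers fully, or close them until they stop; squeeze is the grip in N (None keeps the last).
- r.wait(seconds).
- r.inverse_kinematics(position, orientation): joint angles nearest the present ones, or None.
- r.sense(): the state.
- r.snapshot(name): name is "scene" or "top" or "wrist"; returns a dict with "frame" (480x640x3 uint8, red, green, blue), "fx", "fy", "cx", "cy" (pixels), "dist_coeffs" ([k1, k2, p1, p2, k3] as OpenCV has them; the pictures are not rectified), "R" (3x3) and "t" (3): a world point X has camera coordinates R X + t. Camera axes: x right, y down, z forward; pixel columns grow to the right and rows downward; lengths in m; the calibration is good to about 2 mm. A picture is of the moment at which its call begins. There is no depth.
A pose or a line that the arm cannot do raises r.IKError and nothing moves.
- r.hand_in(): hands the job in; it is judged then, once.
The state is a dict: "clock": time; "joints": joint angles; "joint_vel": joint speeds; "joint_torque": joint torques, N m; "tcp_pos": TCP position; "orientation": TCP orientation; "contact_force": force on the tool from outside, world axes, zero at the start; "torque": the same for the moment, N m; "opening": finger opening in m; "gripper_force": force on a finger pad.
Only numpy, scipy, OpenCV 4.12 (cv2) and the standard library are available. Lean on these libraries where they do the work, as an engineer would, in place of code of your own. Each camera call takes 0.05 s, during which the arm holds its last target. There are 200 camera calls.

## Working session

There is one attempt and no reset: what is moved stays moved. The work goes in short steps, each a Python script; the robot and the scene stay as the last script left them, time stands still between calls to the robot, and variables do not carry over. Pictures are saved under pics/ and viewed, at most 10 in all, crops included, and the job is handed in when it is done.

```bash
mkdir -p pics; python3 - <<'E'
from station import r
import cv2
for n in("top","scene"):
    s=r.snapshot(n); cv2.imwrite(f"pics/{n}0.png",s["frame"][:,:,::-1])
    print(n,s["fx"],s["cx"],s["cy"],s["dist_coeffs"],s["R"],s["t"])
print(r.sense()["clock"],r.sense()["orientation"])
E
```

```text
top 513.3501511734604 320.47015659890036 239.25756890509672 [-0.00547184  0.          0.          0.          0.        ] [[ 0.03010374 -0.99953149 -0.00552861]
 [-0.98175186 -0.02852831 -0.18801443]
 [ 0.18776862  0.01108766 -0.98215071]] [-0.25896457  0.52257543  0.83630777]
scene 459.0537575572534 326.7164541483313 241.00147678977103 [-0.09622404  0.          0.          0.          0.        ] [[-0.81422723 -0.58028898 -0.01728333]
 [-0.39920157  0.58125503 -0.7090703 ]
 [ 0.4215117  -0.57044482 -0.70492595]] [0.30064933 0.40632234 0.56282241]
0.1 [-1.79899520e+02 -6.88952269e-03  2.26790212e+01]
```

View pics/top0.png

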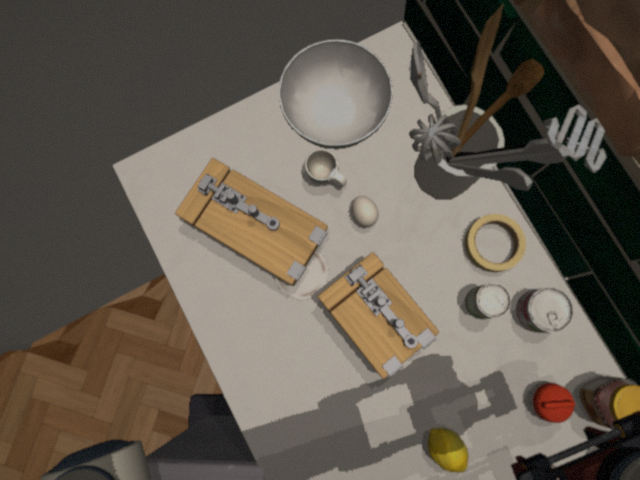

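View pics/scene0.png

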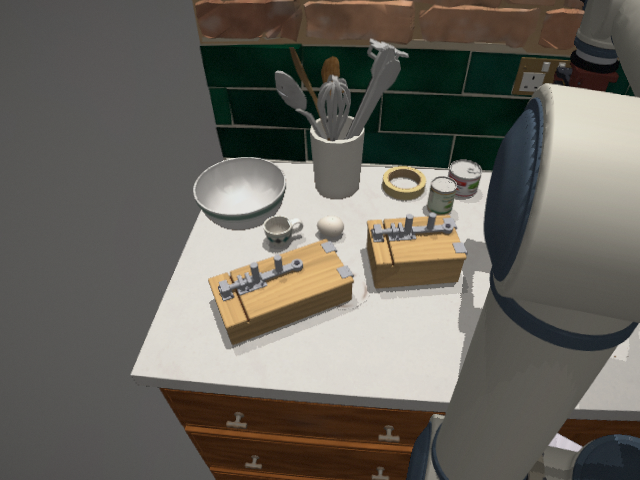

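The top view shows the long box at about (176–327, 158–285), with its staple and end board to the upper left. In the scene view it is at about (210–355, 240–340). I'll zoom in to get precise pixels.

```bash
python3 - <<'E'
import cv2
a=cv2.imread("pics/top0.png")[150:290,165:340];b=cv2.imread("pics/scene0.png")[225:350,200:365]
cv2.imwrite("pics/topc.png",cv2.resize(a,None,fx=4,fy=4,interpolation=cv2.INTER_CUBIC))
cv2.imwrite("pics/scenec.png",cv2.resize(b,None,fx=4,fy=4,interpolation=cv2.INTER_CUBIC))
E
```

```text
(no output)
```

View pics/topc.png

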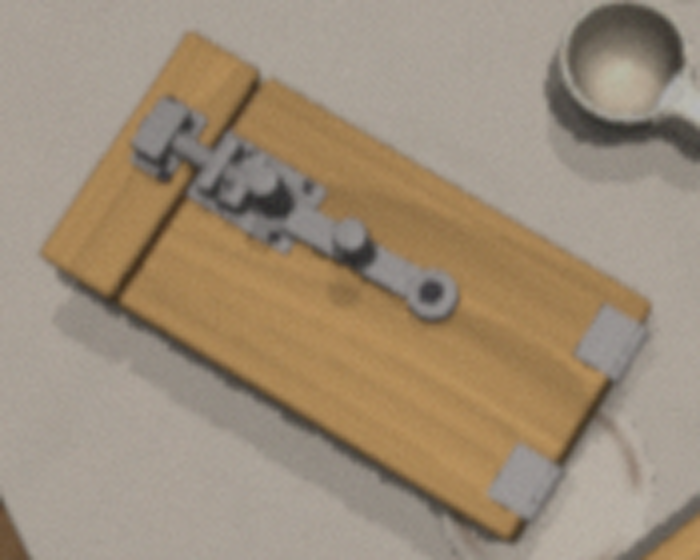

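View pics/scenec.png

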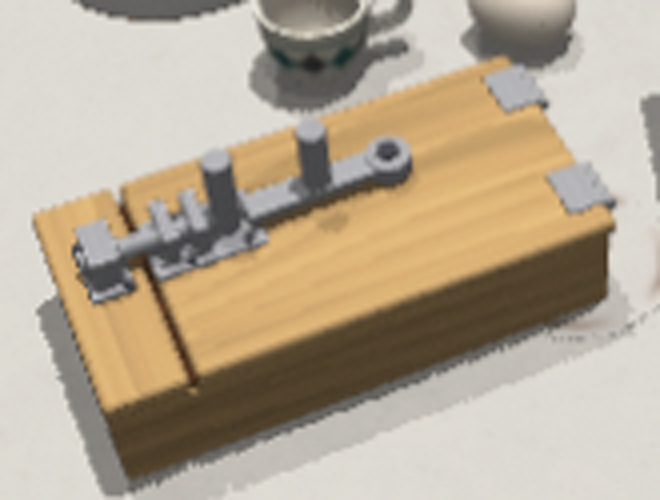

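```bash
cat > h.py <<'E'
from station import r
import numpy as np, cv2
from scipy.optimize import least_squares
TOP=[(60,120,60),(-60,120,60),(60,-120,60),(-60,-120,60),(12,-3.5,106),(12,40,106)]
px={"top":np.array([(192,32),(42,254),(650,303),(515,540),(353,232),(266,180)])/4+[165,150],
    "scene":np.array([(35,215),(105,408),(505,58),(612,230),(312,126),(217,157)])/4+[200,225]}
def W(p,q):
    c,s=np.cos(q[2]),np.sin(q[2]); p=np.atleast_2d(p)/1000
    return np.c_[q[0]+c*p[:,0]-s*p[:,1],q[1]+s*p[:,0]+c*p[:,1],p[:,2]]
def proj(s,X):
    K=np.array([[s["fx"],0,s["cx"]],[0,s["fy"],s["cy"]],[0,0,1]])
    return cv2.projectPoints(X,cv2.Rodrigues(np.array(s["R"]))[0],np.array(s["t"]),K,np.array(s["dist_coeffs"]))[0][:,0]
E
python3 - <<'E'
from h import *
S={n:r.snapshot(n) for n in px}
def f(q,N=px): return np.concatenate([(proj(S[n],W(TOP,q))-px[n]).ravel() for n in N])
for N in (["top"],["scene"],["top","scene"]):
    o=least_squares(f,[.5,.1,-.5],args=(N,),loss="soft_l1"); print(N,o.x,np.degrees(o.x[2]))
    print(f(o.x,N).reshape(-1,2).round(1).tolist())
q=o.x; np.save("q.npy",q)
P=W([[12,-3.5,103],[-23,-38.5,103],[12,40,103],[12,5,103]],q); print(P.round(4))
b=np.degrees(q[2])
for y in(b+90,b-90):
  for p in P:
    print(y,[None if j is None else np.round(j) for j in [r.inverse_kinematics((p+[0,0,z]).tolist(),[180,0,y]) for z in(.163,.25)]])
E
```

```text
['top'] [ 0.55875257 -0.12495877 -0.51062322] -29.256555555621226
[[-0.3, -1.1], [-1.0, 0.4], [2.4, -0.3], [-0.5, 0.5], [0.6, 0.2], [-0.0, -0.0]]
['scene'] [ 0.557864   -0.12337113 -0.52860752] -30.286979865914198
[[-1.0, -0.9], [-0.9, 0.8], [1.4, -1.0], [2.2, -1.5], [-0.2, 0.5], [-0.1, 0.6]]
['top', 'scene'] [ 0.55870153 -0.12446558 -0.51439637] -29.472740827493027
[[-0.3, -1.2], [-1.2, 0.1], [2.1, -0.0], [-1.1, 0.7], [0.3, 0.2], [-0.3, -0.1], [-1.1, -0.7], [-0.1, 0.8], [0.6, -1.9], [2.2, -2.9], [-0.2, -0.0], [-0.0, 0.2]]
[[ 0.5674 -0.1334  0.103 ]
 [ 0.5197 -0.1467  0.103 ]
 [ 0.5888 -0.0955  0.103 ]
 [ 0.5716 -0.126   0.103 ]]
60.52725917250697 [array([-17.,   4.,  86.,  -0.,  90.,  13.]), array([-17.,   2.,  79.,  -0.,  99.,  13.])]
60.52725917250697 [array([-19.,  -3.,  93.,  -0.,  90.,  10.]), array([-19.,  -4.,  85.,  -0.,  99.,  10.])]
60.52725917250697 [array([-12.,   6.,  84.,  -0.,  90.,  17.]), array([-12.,   4.,  77.,  -0.,  99.,  17.])]
60.52725917250697 [array([-16.,   4.,  86.,  -0.,  90.,  14.]), array([-16.,   3.,  78.,  -0.,  99.,  14.])]
-119.47274082749303 [None, None]
-119.47274082749303 [None, None]
-119.47274082749303 [None, None]
-119.47274082749303 [None, None]
```

```bash
cat >> h.py <<'E'
def T(x,y,z=103): return (W([[x,y,z]],np.load("q.npy"))[0]+[0,0,.163]).tolist()
def st(m):
    s=r.sense(); print(m,round(s["clock"],2),np.round(s["tcp_pos"],4),"F",np.round(s["contact_force"],1),"op",round(s["opening"],4),"gf",np.round(s["gripper_force"],1))
E
python3 - <<'E'
from h import *
yaw=np.degrees(np.load("q.npy")[2])+90
r.reach(T(12,-3.5,230),[180,0,yaw]); st("hover")
r.servo_line(T(12,-3.5,135)); r.servo_line(T(12,-3.5),speed=.06); st("down")
r.grab(12); st("grab")
for a in np.radians([15,30,45,60,75,92]):
    r.servo_line(T(12-35*np.sin(a),-38.5+35*np.cos(a)),speed=.05); st("swing")
E
```

```text
hover 2.14 [ 0.5672 -0.1344  0.393 ] F [ 0.1 -0.8 -0.6] op 0.0877 gf 0.0
down 3.61 [ 0.5674 -0.1334  0.2659] F [ 0.5 -0.3  0.5] op 0.0878 gf 0.0
grab 4.73 [ 0.5674 -0.1334  0.266 ] F [ 0.2 -0.4 -0.3] op 0.0134 gf 12.0
swing 5.07 [ 0.5592 -0.1295  0.2661] F [ 4.2  2.5 -1.6] op 0.0137 gf 12.0
swing 5.4 [ 0.55   -0.1288  0.2663] F [3.  1.7 0.8] op 0.0135 gf 12.0
swing 5.73 [ 0.5409 -0.1304  0.2664] F [1.6 0.1 2.2] op 0.0137 gf 12.0
swing 6.07 [ 0.5325 -0.1342  0.2665] F [ 2.  -1.8  3.4] op 0.0138 gf 12.0
swing 6.4 [ 0.5254 -0.1398  0.2665] F [ 4.3 -2.1  3.2] op 0.0138 gf 12.0
swing 6.76 [ 0.5193 -0.1478  0.2664] F [ 4. -1.  4.] op 0.0137 gf 12.0
```

```bash
python3 - <<'E'
from h import *
r.let_go(); st("rel")
p=r.sense()["tcp_pos"]
r.servo_line([p[0],p[1],.35]); st("up")
r.servo_line(T(12,40,187))
s=r.snapshot("scene"); t=r.snapshot("wrist")
q=np.load("q.npy")
for n,v in(("scene",s),("wrist",t)):
    print(n,proj(v,W([(-23,-38.5,106),(12,40,106)],q)).round(1).tolist())
a=cv2.resize(s["frame"][200:350,180:380],None,fx=2,fy=2); b=cv2.resize(t["frame"],(400,300))
cv2.imwrite("pics/c1.png",np.hstack([a,b])[:,:,::-1])
E
```

```text
rel 7.97 [ 0.5192 -0.1477  0.266 ] F [-0.  -0.8 -0.3] op 0.0879 gf 0.0
up 8.68 [ 0.5191 -0.1477  0.349 ] F [-0.3  0.2 -0.9] op 0.0875 gf 0.0
scene [[303.9, 263.3], [254.2, 264.5]]
wrist [[273.7, 353.4], [320.3, 255.3]]
```

View pics/c1.png

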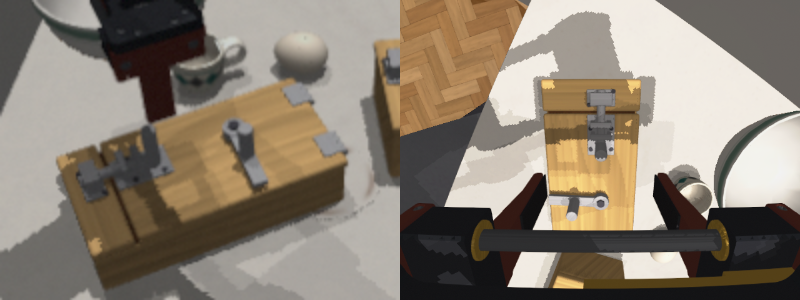

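The keeper now lies across the box at about 90°: its post is at about (572, 210) and its pivot at about (601, 202) in the composite. The bolt post at about (600, 153) is free, so I'll draw the bolt.

```bash
python3 - <<'E'
from h import *
r.servo_line(T(12,40),speed=.06); st("down")
r.grab(15); st("grab")
for y in (35,28,20,12,7,4,3):
    r.servo_line(T(12,y),speed=.04); st(y)
r.wait(.2); st("held")
r.let_go(); st("rel")
p=r.sense()["tcp_pos"]
r.servo_line([p[0],p[1],.36])
t=r.snapshot("wrist")
r.reach([.35,-.4,.42],[180,0,40]); st("away")
s=r.snapshot("top"); u=r.snapshot("scene")
q=np.load("q.npy")
for n,v in(("top",s),("scene",u)):
    print(n,proj(v,W([(-23,-38.5,106),(12,5,106)],q)).round(1).tolist())
cv2.imwrite("pics/c2.png",np.hstack([cv2.resize(v,(400,400*v.shape[0]//v.shape[1]))[:290] for v in (s["frame"][150:290,165:340],u["frame"][220:350,195:370])] if 0 else [cv2.resize(v,(400,320),interpolation=cv2.INTER_CUBIC) for v in (s["frame"][150:290,165:340],u["frame"][215:355,195:370])])[:,:,::-1])
E
```

```text
down 11.06 [ 0.5889 -0.0956  0.2666] F [ 1.1 -0.6 -0.2] op 0.0881 gf 0.0
grab 12.18 [ 0.5891 -0.0957  0.2661] F [ 3.4 -1.6 -1.1] op 0.0138 gf 15.0
35 12.46 [ 0.5865 -0.1002  0.2661] F [ 3.9 -2.8 -2.3] op 0.0133 gf 15.0
28 12.78 [ 0.583  -0.1064  0.266 ] F [ 4.9 -3.3 -2.1] op 0.0136 gf 15.0
20 13.13 [ 0.5791 -0.1134  0.266 ] F [ 3.7 -2.6 -2. ] op 0.0136 gf 15.0
12 13.48 [ 0.5751 -0.1203  0.2661] F [ 3.8 -3.4 -2.6] op 0.0133 gf 15.0
7 13.76 [ 0.5727 -0.1246  0.266 ] F [ 5.  -2.  -2.1] op 0.0132 gf 15.0
4 14.01 [ 0.5716 -0.1265  0.266 ] F [ 6.4 -0.  -2.9] op 0.0136 gf 15.0
3 14.26 [ 0.5714 -0.1268  0.266 ] F [ 8.4  2.3 -3.4] op 0.0136 gf 15.0
held 14.46 [ 0.5714 -0.1267  0.2661] F [ 8.6  2.7 -2.9] op 0.0138 gf 15.0
rel 15.67 [ 0.5706 -0.1278  0.266 ] F [-1.3 -1.1 -0.4] op 0.088 gf 0.0
away 17.82 [ 0.3507 -0.3995  0.4195] F [-0.6 -0.2 -0.1] op 0.0877 gf 0.0
top [[260.2, 237.1], [249.2, 205.6]]
scene [[303.9, 263.3], [273.2, 258.0]]
```

View pics/c2.png

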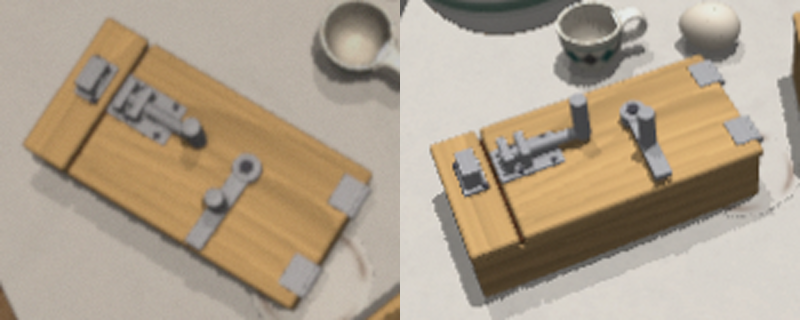

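The bolt post top is at (249, 206) in the top camera, where a fully drawn bolt should be. The rising pull force at the end also shows it reached its stop. The keeper post is at (259, 237), which matches about 90°. The bolt is clear of the staple and the lid is down.

```bash
python3 -c "
from station import r
print(r.hand_in())"
```

```text
the job is handed in; nothing more can be done
None
```

The job is handed in: the long box's keeper is swung about 90° towards the front, its bolt is drawn fully back to the stop and clear of the staple, and the lid is down; no move went near the short box, and the last move ended at about 18 s of the 45 s allowed.

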